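# Feed a chisel blank through the stock guide to its backstop

## Robot

A 6-joint arm with a two-finger parallel gripper is mounted at the origin on the work surface. World frame = base frame: x ahead of the robot, y to its left, z up, the work surface at z = 0. Lengths are in mm, angles in rad, forces in N, time in s.
With the tool pointing down it reaches from about 275 to 1000 mm from the base axis. Payload 8.4 kg.
Tool frame: the origin (TCP) lies midway between the tips of the shut fingers; the grasp point (between the pads) lies 19 mm behind it; z points along the fingers, y is the line along which they close (so a half turn about z gives the same grasp; the last joint's range is limited). The gripper opens to 85 mm and grips with 20 to 120 N. Pads are 22 mm wide; open, the fingers measure 114 mm over their backs; the gripper's body (76 mm by 85 mm) begins 54 mm behind the grasp point. The pads swing forward as they close: fully open they stand 13 mm farther back than shut.
Start: joints at [1.23, 0.353, 1.633, -0, 1.155, -0.002], TCP at [207.721, 589.474, 231.281] pointing down, gripper open.
Joint ranges: [-2.63, 2.63], [-0.92, 2.1], [0.06, 2.66], [-1.3, 4.44], [0, 2.69], [-3.02, 3.02]. Speed limits (rad/s): [2.22, 2.22, 2.79, 3.14, 3.14, 3.14].

## Interface

Orientations are given as [roll, pitch, yaw] about the fixed x, y, z axes, in that order (R = Rz(yaw) Ry(pitch) Rx(roll)).
In Python, from rig import monitor, imaging, r gives the robot as it stands.
- The arm moves only by the tool drive_tool, never from a script. Its argument "plan" is a list of rows, each an object of numbers: "x", "y", "z": the shift along the tool's x, y, z in units of 50 mm (1.0 is 50 mm); "ax", "ay", "az": the turn, a rotation vector about the tool's x, y, z in units of 6 degrees (1.0 is 6 degrees); "hand": the finger opening in mm, from 0 to 85.4. In form: [{"x": .., "y": .., "z": .., "ax": .., "ay": .., "az": .., "hand": ..}, ...]. A call has 1 to 8 rows; each row is the pose to reach, as a shift and turn from the pose commanded when the call began, along the tool's axes at that moment; what a row does not reach only later rows make up. A row lasts 1/10 s, in which the tool goes at most 50 mm and 8.59 degrees, less where a joint would pass 70% of its speed; a pose out of reach is approached as far as the arm can. A call with a gripper value outside its range is refused whole. The fingers move at their own pace and stop on an object; "grip_force" is the grip in N (left out, the last holds). Time passes only in rows, so rows that repeat a pose let the fingers close. It gives the time, the measured TCP pose, the force, the opening and the grip force at its end, in the units of the state.
- monitor.sense(): the state, without advancing time (a new reading comes with each control period).
- imaging.grab_frame(name): name is "side" or "top"; returns the picture (384x512x3 uint8, red, green, blue); there is no depth.
- imaging.camera_info(name): a dict with "mtx" (3x3 intrinsics, pixels), "R" (3x3) and "t" (3): a world point X has camera coordinates R X + t. Camera axes: x right, y down, z forward; pixel columns grow to the right and rows downward; lengths in mm; the calibration is good to about 2 mm. A picture is of the moment at which its call begins. camera_info takes no time and is no camera call.
- r.sign_off(): hands the job in; it is judged then, once.
The state is a dict: "clock": time; "qpos": joint angles; "qvel": joint speeds; "joint_efforts": joint torques, N m; "eef_pos": TCP position; "tcp_rot": TCP orientation; "contact_force": force on the tool from outside, world axes, zero at the start; "wrist_torque": the same for the moment, N m; "opening": opening from 0.0 (shut) to 1.0 (fully open); "grasp_force": force on a finger pad.
Only numpy, scipy, OpenCV 4.12 (cv2) and the standard library are available. Lean on these libraries where they do the work, as an engineer would, in place of code of your own. Each camera call takes 0.05 s, during which the arm holds its last target. There are 200 camera calls.

## Task

Pick up the loose steel blank and feed it, narrow tang first and lying flat, through the low tunnel under the bridge of the stock guide until the end of its tang bears on the backstop's sprung pad, which sits inside the tunnel at a setting you have to find by feel. Press it home gently, never ramming the pad, and leave the blank lying in the tunnel in touch with the pad; leave the hammer, the tin and the anvil alone.

Things in the scene. Friction and masses are not known exactly. Their poses are not given: they have to be found in the camera images.
- blank: Loose bare steel bar, 0.55 kg, 180 mm long, 16 mm thick: a body 130 mm long and 30 mm wide, then a centred tang 50 mm long, 14 mm wide. Origin: underside, middle of the 180 mm, on the centre line. x runs towards the tang (tang end +90 mm, shoulders +40, plain end -90, centre of mass -11); z up.
- blank_tip (a point): Middle of the tang's end face (90 mm ahead of the blank's origin, 8 mm above its underside); axes as the blank's.
- guide: Fixed stock guide: dark steel base plate (x -80 to +250 mm, 100 wide, 8 thick) with a low grey bridge over a straight tunnel. Origin: bench level, middle of the tunnel's mouth; x = feed direction into the tunnel, z up. Tunnel x 0 to 160 mm, 35 wide, floor at z 8 mm, roof at z 29; bridge 100 wide, top at z 43 (bolt heads 47).
- guide_mouth (a point): Middle of the tunnel mouth's floor, 8 mm over the bench; axes as the guide's. In front of it two lips, 14 mm tall (tops 22 mm over the bench), flare from the tunnel's width to about 54 mm between them at x = -26 mm; fingers cannot straddle the blank between the lips. With the blank home, 15 to 50 mm of its plain end sticks out of the mouth.
- hammer: Bystander: hand hammer lying beyond the guide. Origin: underside.
- tin: Bystander: red tin, 68 mm diameter, 75 mm tall, holding steel punches up to 102 mm high. Origin: centre of underside.
- anvil: Bystander: small steel bench anvil, top 100 x 80 mm, 72 mm tall, 3.5 kg. Origin: centre of underside.
- backstop: Fixed bracket on the far end of the base plate, 22 x 60 x 34 mm, holding a spindle along the tunnel with a pad on its nose. Origin: bracket's foot, 228 mm along the guide's x, 8 mm up. The pad (26 mm wide, z 10 to 26 mm) faces the mouth; its face is set anywhere 130 to 160 mm past the mouth: not reported, feel for it. It is sprung: 1.5 N at first touch, 4 N at its 4 mm travel, then solid.

How it is judged:
By the outcome, as a careful person would: the job done as asked, in the order asked, and still so for the second after the job is handed in, with the robot touching nothing.
It also fails if it takes over 48 s, if anything falls off the work surface, if the arm or the gripper's body presses on something with over 40 N, if the wrist force passes 120 N, or if a joint passes its speed limit or range.

## Working session

There is one attempt and no reset: what is moved stays moved. The work goes in short steps, Python scripts to look and compute and a tool call to move; the robot and the scene stay as the last step left them, time stands still between calls to the robot, and variables do not carry over. Pictures are saved under pics/ and viewed, at most 10 in all, crops included, and the job is handed in when it is done.

Besides the shell and the picture viewer there is one more tool, called after "Call:" as name(argument=value, ...) on one line, values as JSON. drive_tool: Moves the arm, as the interface text tells. Its arguments: {"type":"object","properties":{"plan":{"type":"array","items":{"type":"object","properties":{"x":{"type":"number"},"y":{"type":"number"},"z":{"type":"number"},"ax":{"type":"number"},"ay":{"type":"number"},"az":{"type":"number"},"hand":{"type":"number"}}}},"grip_force":{"type":"number"}},"required":["plan"]}

```bash
mkdir -p pics; ls; python3 - <<'E'
from rig import monitor, imaging, r
import cv2, numpy as np
for n in("side","top"):
    im=imaging.grab_frame(n); cv2.imwrite(f"pics/{n}0.png",cv2.resize(im[:,:,::-1],(800,600),interpolation=cv2.INTER_CUBIC))
    cv2.imwrite(f"raw_{n}.png",im[:,:,::-1])
    c=imaging.camera_info(n); print(n,np.round(c["mtx"],1).tolist(),np.round(-c["R"].T@c["t"]),np.round(c["R"],2).tolist())
s=monitor.sense(); print(s)
E
```

```text
pics
side [[389.7, 0.0, 258.0], [0.0, 389.7, 192.8], [0.0, 0.0, 1.0]] [ 177. -660.  955.] [[0.87, -0.5, 0.01], [-0.39, -0.68, -0.62], [0.32, 0.54, -0.78]]
top [[400.2, 0.0, 259.4], [0.0, 400.2, 194.5], [0.0, 0.0, 1.0]] [ 413.   -0. 1129.] [[0.0, -1.0, -0.0], [-0.99, -0.0, -0.13], [0.13, 0.01, -0.99]]
{'clock': 0.1, 'qpos': array([ 1.22957245e+00,  3.53578698e-01,  1.63405773e+00,  2.58007426e-05,
        1.15519067e+00, -2.40751934e-03]), 'qvel': array([-0.00059042, -0.00157933, -0.00173094, -0.00196851, -0.00022988,
        0.00059342]), 'joint_efforts': array([ 4.83953900e-04, -6.06363559e+01, -3.42819786e+01,  9.84725057e-05,
        4.07279469e-03, -6.18939652e-06]), 'eef_pos': array([207.5871039 , 589.07046599, 230.63773808]), 'tcp_rot': array([-3.14035827e+00, -2.65633859e-05,  2.80276585e+00]), 'contact_force': array([-1.32670755,  0.65718055,  0.03927558]), 'wrist_torque': array([-0.02022764,  0.02869686,  0.01931282]), 'grasp_force': 0.0, 'opening': 0.9991400432985909}
```

View pics/side0.png

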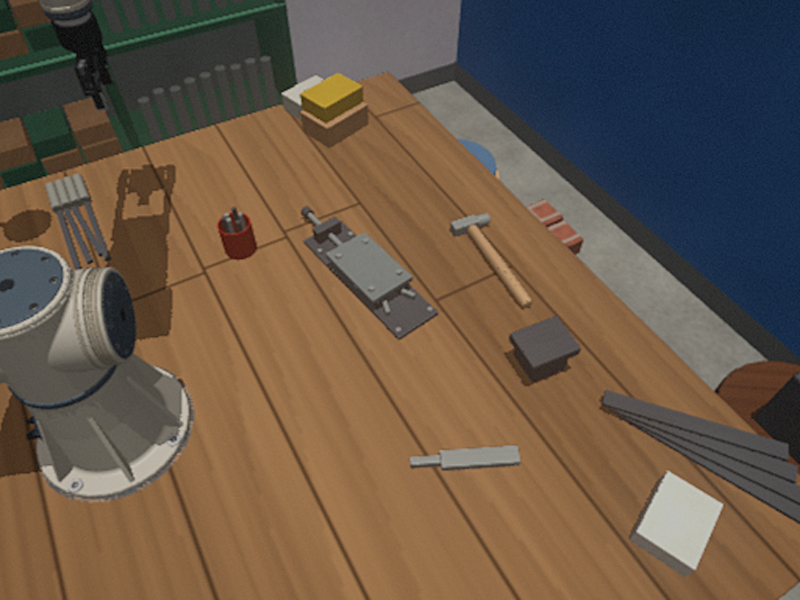

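View pics/top0.png

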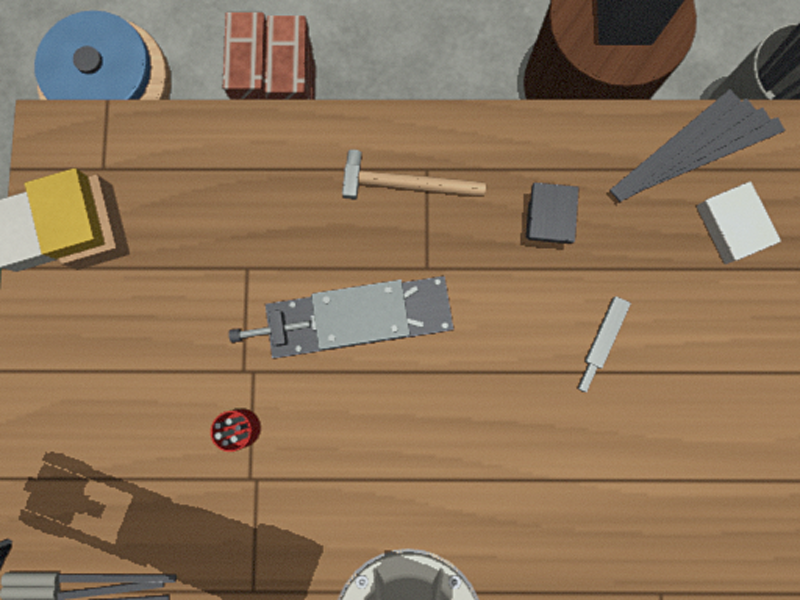

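The side view shows the blank at (465,457), the guide at (370,275), the anvil at (545,345), the hammer and the tin. In the top view the guide's mouth faces right at about (410,308), and the blank runs from its plain end at (620,298) to its tang end at (584,390).

```bash
python3 - <<'E'
import cv2, numpy as np
a=cv2.imread("raw_top.png")
g=a[170:236,166:298]; b=a[184:256,352:424]
g=cv2.resize(g,None,fx=6,fy=6,interpolation=cv2.INTER_CUBIC)
cv2.imwrite("pics/g.png",g)   # 792x396 , px = 166+u/6
b=cv2.resize(b,None,fx=8,fy=8,interpolation=cv2.INTER_CUBIC)
cv2.imwrite("pics/b.png",b)
E
```

```text
(no output)
```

View pics/g.png

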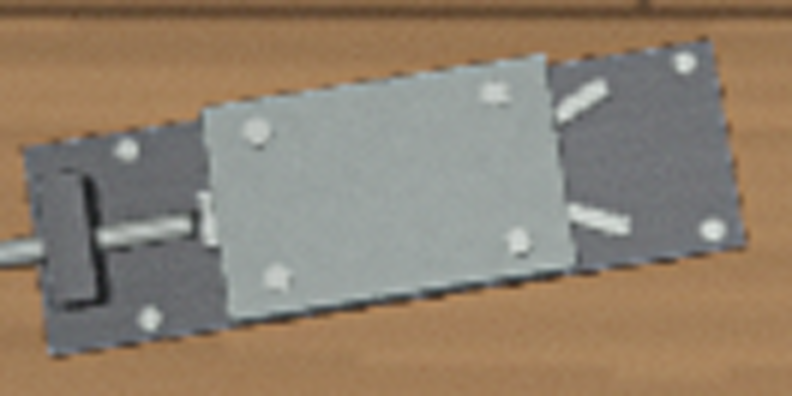

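View pics/b.png

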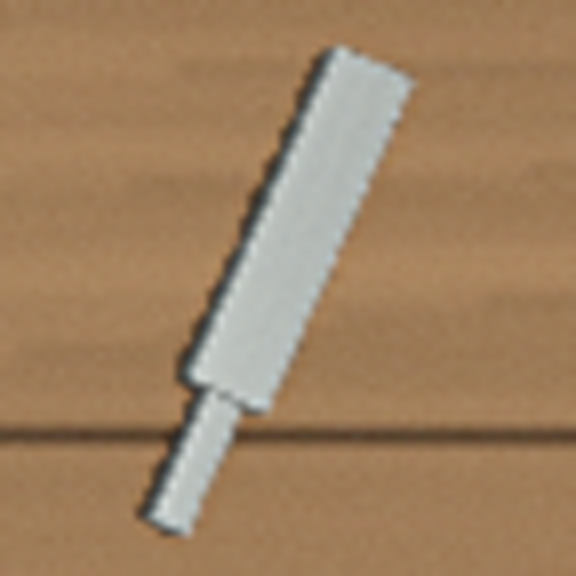

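In the guide crop, the plate corners are (23,148), (712,40), (748,245), (50,356), and the bridge top corners are (203,107), (545,54), (577,268), (230,320). In the blank crop, the plain end is (336,46)-(412,82), the shoulders are (186,378) and (268,411), and the tang end is (143,515)-(188,535).

```bash
cat > h.py <<'E'
import numpy as np
from scipy.optimize import least_squares
from rig import imaging
C={n:imaging.camera_info(n) for n in("side","top")}
def proj(n,X):
    c=C[n]; p=(c["R"]@np.asarray(X,float).T).T+c["t"]; p=p@c["mtx"].T; return p[:,:2]/p[:,2:]
def px(uv,off,f): return (np.asarray(uv,float)+.5)/f-.5+off
def w(p,L):
    L=np.asarray(L,float); c,s=np.cos(p[2]),np.sin(p[2])
    return np.c_[p[0]+c*L[:,0]-s*L[:,1],p[1]+s*L[:,0]+c*L[:,1],L[:,2]]
def fit(n,L,P,p0):
    q=least_squares(lambda p:(proj(n,w(p,L))-P).ravel(),p0,x_scale=[10,10,.1]); return q.x,np.sqrt(2*q.cost/len(P))
E
python3 - <<'E'
from h import *
P=px([(23,148),(712,40),(748,245),(50,356),(203,107),(545,54),(577,268),(230,320)],(166,170),6)
# feed dir = image left ; image up = world +x ; x=feed, y left of feed (feed=+y => left=-x =image down)
L=[(250,-50,8),(-80,-50,8),(-80,50,8),(250,50,8),(160,-50,43),(0,-50,43),(0,50,43),(160,50,43)]
g,e=fit("top",L,P,[450,0,1.6]); print("guide",g,e)
P=px([(336,46),(412,82),(186,378),(268,411),(143,515),(188,535)],(352,184),8)
# tang points image down (-x world); its left = -y = image right
L=[(-90,-15,16),(-90,15,16),(40,-15,16),(40,15,16),(90,-7,16),(90,7,16)]
b,e=fit("top",L,P,[450,-250,-2.8]); print("blank",b,e)
from rig import monitor
for p,l in((g,(0,0,8)),(b,(0,0,16)),(g,(250,-50,8)),(g,(-80,50,8)),(b,(90,0,16)),(b,(-90,0,16))):
    print(w(p,[l])[0].round(1),(proj("side",w(p,[l]))*1.5625).round(1))
E
```

```text
guide [546.45100009   5.2957331    1.72815665] 0.36134499458993374
blank [ 483.42534862 -345.10554269   -3.59446561] 0.5046689090991837
[546.5   5.3   8. ] [[392.8 298.7]]
[ 483.4 -345.1   16. ] [[464.  455.1]]
[556.7 260.    8. ] [[340.6 219.3]]
[509.6 -81.6   8. ] [[398.3 337.2]]
[ 402.5 -305.7   16. ] [[409.4 458.5]]
[ 564.4 -384.5   16. ] [[518.1 451.7]]
```

```bash
cat >> h.py <<'E'
G=np.array([546.45,5.3,1.7282]); B=np.array([483.4,-345.1,2.6887])
def goal(x,y,z,yaw,cur=None):
    from rig import monitor
    s=monitor.sense()
    if cur is None: cur=[*s["eef_pos"],s["tcp_rot"][2]]
    d=np.array([x,y,z])-cur[:3]; c,q=np.cos(cur[3]),np.sin(cur[3]); dy=(yaw-cur[3]+np.pi)%(2*np.pi)-np.pi
    print("move x %.3f y %.3f z %.3f az %.3f"%((c*d[0]+q*d[1])/50,(q*d[0]-c*d[1])/50,-d[2]/50,-np.degrees(dy)/6))
def state():
    from rig import monitor
    s=monitor.sense(); g=w(G,[s["eef_pos"]*0])[0]
    c,q=np.cos(G[2]),np.sin(G[2]); d=s["eef_pos"][:2]-G[:2]; f=s["contact_force"]
    print("t %.2f pos %s rot %s F %s open %.1f gf %.1f guide x %.2f y %.2f Ffeed %.2f"%(s["clock"],s["eef_pos"].round(2),s["tcp_rot"].round(4),f.round(2),s["opening"]*85.4,s["grasp_force"],c*d[0]+q*d[1],-q*d[0]+c*d[1],f[0]*c+f[1]*q))
E
python3 - <<'E'
from h import *
P=np.array([(531,182),(579,184),(576,241),(528,236)])/1.5625
a=least_squares(lambda p:(proj("top",np.c_[p[0],p[1],72])[0]-P.mean(0)),[600,-200]).x;print("anvil",a)
t=w(B,[(-25,0,0)])[0]; print(t)
cur=[207.72,589.47,231.28,2.8028]
goal(t[0],t[1],110,B[2],cur)
goal(t[0],t[1],3,B[2],[t[0],t[1],110,B[2]])
state()
E
```

```text
anvil [ 710.54459135 -251.81857079]
[ 505.87962831 -356.03920981    0.        ]
move x -11.909 y -15.853 z 2.426 az 1.090
move x 0.000 y 0.000 z 2.140 az -0.000
t 0.10 pos [207.59 589.07 230.64] rot [-3.1404 -0.      2.8028] F [-1.33  0.66  0.04] open 85.3 gf 0.0 guide x 629.67 y 243.17 Ffeed 0.86
```

Call:
drive_tool(plan=[{"x": -11.9,"y": -15.85,"z": 0,"az": 1.09,"hand": 60},{"x": -11.9,"y": -15.85,"z": 0,"az": 1.09,"hand": 60},{"x": -11.9,"y": -15.85,"z": 0,"az": 1.09,"hand": 60},{"x": -11.9,"y": -15.85,"z": 0,"az": 1.09,"hand": 60},{"x": -11.9,"y": -15.85,"z": 0,"az": 1.09,"hand": 60},{"x": -11.9,"y": -15.85,"z": 0,"az": 1.09,"hand": 60},{"x": -11.9,"y": -15.85,"z": 0,"az": 1.09,"hand": 60},{"x": -11.9,"y": -15.85,"z": 0,"az": 1.09,"hand": 60}], grip_force=80)

```text
invalid input
```

```bash
python3 -c "
from h import *
state(); goal(505.9,-356,110,B[2])"
```

```text
t 0.10 pos [207.59 589.07 230.64] rot [-3.1404 -0.      2.8028] F [-1.33  0.66  0.04] open 85.3 gf 0.0 guide x 629.67 y 243.17 Ffeed 0.86
move x -11.910 y -15.844 z 2.413 az 1.089
```

Call:
drive_tool(plan=[{"x": -0.6,"y": -0.8,"z": 0,"ax": 0,"ay": 0,"az": 1.09,"hand": 60},{"x": -1.2,"y": -1.6,"z": 0,"ax": 0,"ay": 0,"az": 1.09,"hand": 60},{"x": -1.8,"y": -2.4,"z": 0,"ax": 0,"ay": 0,"az": 1.09,"hand": 60},{"x": -2.4,"y": -3.2,"z": 0,"ax": 0,"ay": 0,"az": 1.09,"hand": 60},{"x": -3.0,"y": -4.0,"z": 0,"ax": 0,"ay": 0,"az": 1.09,"hand": 60},{"x": -3.6,"y": -4.8,"z": 0,"ax": 0,"ay": 0,"az": 1.09,"hand": 60},{"x": -4.2,"y": -5.6,"z": 0,"ax": 0,"ay": 0,"az": 1.09,"hand": 60},{"x": -4.8,"y": -6.4,"z": 0,"ax": 0,"ay": 0,"az": 1.09,"hand": 60}], grip_force=80)

```text
clock: 0.9
eef_pos: [327.7, 206.0, 231.3]
tcp_rot: [3.141, 0.0, 2.689]
contact_force: [0.6, 0.0, 0.2]
opening: 0.705
grasp_force: 0.0
```

```bash
python3 -c "
from h import *
state(); goal(505.9,-356,110,B[2])"
```

```text
t 0.90 pos [327.69 206.03 231.26] rot [3.1414e+00 3.0000e-04 2.6893e+00] F [0.63 0.04 0.22] open 60.2 gf 0.0 guide x 232.54 y 184.60 Ffeed -0.05
move x -8.118 y -8.553 z 2.425 az 0.006
```

Call:
drive_tool(plan=[{"x": -0.68,"y": -0.72,"z": 0,"ax": 0,"ay": 0,"az": 0,"hand": 60},{"x": -1.36,"y": -1.44,"z": 0,"ax": 0,"ay": 0,"az": 0,"hand": 60},{"x": -2.04,"y": -2.16,"z": 0,"ax": 0,"ay": 0,"az": 0,"hand": 60},{"x": -2.72,"y": -2.88,"z": 0,"ax": 0,"ay": 0,"az": 0,"hand": 60},{"x": -3.4,"y": -3.6,"z": 0,"ax": 0,"ay": 0,"az": 0,"hand": 60},{"x": -4.08,"y": -4.32,"z": 0.3,"ax": 0,"ay": 0,"az": 0,"hand": 60},{"x": -4.76,"y": -5.04,"z": 0.6,"ax": 0,"ay": 0,"az": 0,"hand": 60},{"x": -5.4,"y": -5.7,"z": 0.9,"ax": 0,"ay": 0,"az": 0,"hand": 60}])

```text
clock: 1.7
eef_pos: [445.4, -167.1, 186.4]
tcp_rot: [3.141, 0.001, 2.688]
contact_force: [1.2, 0.2, 0.8]
opening: 0.7
grasp_force: 0.0
```

```bash
python3 -c "
from h import *
state(); goal(505.9,-356,110,B[2])"
```

```text
t 1.70 pos [ 445.38 -167.11  186.4 ] rot [3.1414e+00 6.0000e-04 2.6880e+00] F [1.24 0.24 0.78] open 59.8 gf 0.0 guide x -154.44 y 126.85 Ffeed 0.04
move x -2.743 y -2.865 z 1.528 az -0.006
```

Call:
drive_tool(plan=[{"x": -0.62,"y": -0.64,"z": 0.3,"ax": 0,"ay": 0,"az": 0,"hand": 60},{"x": -1.24,"y": -1.28,"z": 0.6,"ax": 0,"ay": 0,"az": 0,"hand": 60},{"x": -1.86,"y": -1.92,"z": 0.9,"ax": 0,"ay": 0,"az": 0,"hand": 60},{"x": -2.5,"y": -2.6,"z": 1.2,"ax": 0,"ay": 0,"az": 0,"hand": 60},{"x": -2.74,"y": -2.87,"z": 1.8,"ax": 0,"ay": 0,"az": 0,"hand": 60},{"x": -2.74,"y": -2.87,"z": 2.4,"ax": 0,"ay": 0,"az": 0,"hand": 60},{"x": -2.74,"y": -2.87,"z": 2.6,"ax": 0,"ay": 0,"az": 0,"hand": 60},{"x": -2.74,"y": -2.87,"z": 2.6,"ax": 0,"ay": 0,"az": 0,"hand": 60}])

```text
clock: 2.5
eef_pos: [504.3, -352.7, 55.1]
tcp_rot: [3.141, -0.004, 2.689]
contact_force: [0.1, 0.6, 0.1]
opening: 0.704
grasp_force: 0.0
```

```bash
python3 -c "
from h import *
import cv2
state(); goal(505.9,-356,3,B[2])
a=imaging.grab_frame('top')[170:270,340:440,::-1]; b=imaging.grab_frame('side')[240:340,240:340,::-1]
cv2.imwrite('pics/pre.png',cv2.resize(np.hstack([a,b]),None,fx=4,fy=4,interpolation=cv2.INTER_CUBIC))"
```

```text
t 2.50 pos [ 504.28 -352.74   55.15] rot [ 3.1409 -0.004   2.6887] F [0.05 0.64 0.09] open 60.1 gf 0.0 guide x -347.00 y 97.78 Ffeed 0.62
move x -0.058 y -0.044 z 1.043 az -0.000
```

View pics/pre.png

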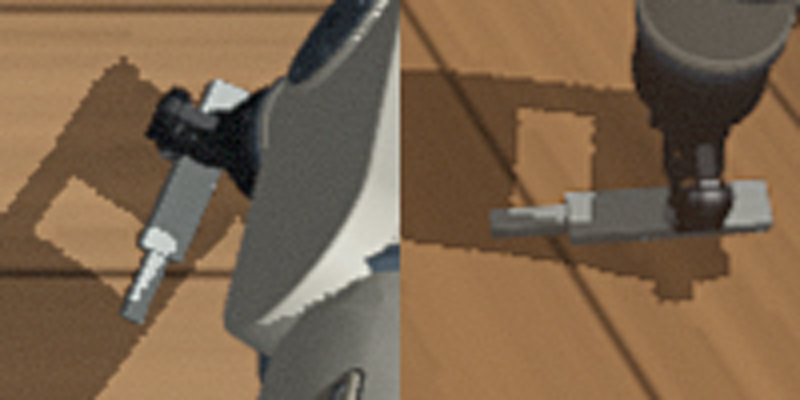

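The picture shows the open fingers straddling the blank body near its plain end, aligned with it (top half at about (200,130), side half at about (700,205)). Next I descend and grip.

Call:
drive_tool(plan=[{"x": 0,"y": 0,"z": 0.4,"ax": 0,"ay": 0,"az": 0,"hand": 60},{"x": 0,"y": 0,"z": 0.75,"ax": 0,"ay": 0,"az": 0,"hand": 60},{"x": 0,"y": 0,"z": 0.95,"ax": 0,"ay": 0,"az": 0,"hand": 60},{"x": 0,"y": 0,"z": 1.0,"ax": 0,"ay": 0,"az": 0,"hand": 60},{"x": 0,"y": 0,"z": 1.0,"ax": 0,"ay": 0,"az": 0,"hand": 45},{"x": 0,"y": 0,"z": 1.0,"ax": 0,"ay": 0,"az": 0,"hand": 20},{"x": 0,"y": 0,"z": 1.0,"ax": 0,"ay": 0,"az": 0,"hand": 10},{"x": 0,"y": 0,"z": 1.0,"ax": 0,"ay": 0,"az": 0,"hand": 10}], grip_force=80)

```text
clock: 3.4
eef_pos: [506.3, -354.5, 8.5]
tcp_rot: [-3.141, 0.002, 2.689]
contact_force: [0.2, -0.2, 6.7]
opening: 0.319
grasp_force: 79.0
```

```bash
python3 -c "
from h import *
state()"
```

```text
t 3.40 pos [ 506.32 -354.49    8.47] rot [-3.1410e+00  1.9000e-03  2.6891e+00] F [ 0.24 -0.22  6.74] open 27.2 gf 79.0 guide x -349.05 y 96.03 Ffeed -0.25
```

```bash
python3 -c "
from h import *
t=w(G,[(-150,0,0)])[0]; print(t)
goal(t[0],t[1],85,G[2])"
```

```text
[ 569.96317618 -142.84563965    0.        ]
move x 0.706 y 4.363 z -1.531 az 9.176
```

Call:
drive_tool(plan=[{"x": 0,"y": 0,"z": -0.2,"ax": 0,"ay": 0,"az": 0,"hand": 10},{"x": 0,"y": 0,"z": -0.5,"ax": 0,"ay": 0,"az": 0,"hand": 10},{"x": 0,"y": 0,"z": -1.0,"ax": 0,"ay": 0,"az": 0,"hand": 10},{"x": 0,"y": 0,"z": -1.5,"ax": 0,"ay": 0,"az": 0,"hand": 10},{"x": 0,"y": 0,"z": -1.6,"ax": 0,"ay": 0,"az": 0,"hand": 10}])

```text
clock: 3.9
eef_pos: [507.3, -355.0, 90.6]
tcp_rot: [-3.141, 0.005, 2.689]
contact_force: [0.4, -0.8, -4.9]
opening: 0.321
grasp_force: 80.2
```

```bash
python3 -c "
from h import *
state();t=w(G,[(-150,0,0)])[0]
goal(t[0],t[1],85,G[2])"
```

```text
t 3.90 pos [ 507.28 -354.97   90.59] rot [-3.1408  0.0052  2.6886] F [ 0.42 -0.77 -4.87] open 27.4 gf 80.2 guide x -349.68 y 95.16 Ffeed -0.82
move x 0.730 y 4.363 z 0.112 az 9.171
```

Call:
drive_tool(plan=[{"x": 0.09,"y": 0.54,"z": 0,"ax": 0,"ay": 0,"az": 1.2,"hand": 10},{"x": 0.18,"y": 1.1,"z": 0,"ax": 0,"ay": 0,"az": 2.4,"hand": 10},{"x": 0.27,"y": 1.65,"z": 0,"ax": 0,"ay": 0,"az": 3.6,"hand": 10},{"x": 0.36,"y": 2.2,"z": 0,"ax": 0,"ay": 0,"az": 4.8,"hand": 10},{"x": 0.46,"y": 2.75,"z": 0,"ax": 0,"ay": 0,"az": 6.0,"hand": 10},{"x": 0.55,"y": 3.3,"z": 0,"ax": 0,"ay": 0,"az": 7.2,"hand": 10},{"x": 0.64,"y": 3.85,"z": 0,"ax": 0,"ay": 0,"az": 8.4,"hand": 10},{"x": 0.73,"y": 4.36,"z": 0,"ax": 0,"ay": 0,"az": 9.17,"hand": 10}])

```text
clock: 4.7
eef_pos: [568.1, -140.5, 86.5]
tcp_rot: [-3.141, -0.0, 1.724]
contact_force: [0.6, 0.0, -5.6]
opening: 0.316
grasp_force: 80.3
```

```bash
python3 -c "
from h import *
import cv2
a=imaging.grab_frame('top')[160:260,240:380,::-1]; b=imaging.grab_frame('side')[140:240,200:340,::-1]
cv2.imwrite('pics/st.png',cv2.resize(np.vstack([a,b])[:, :],None,fx=3,fy=3,interpolation=cv2.INTER_CUBIC))
state();t=w(G,[(-150,0,0)])[0]
goal(t[0],t[1],30,G[2])"
```

```text
t 4.80 pos [ 568.46 -139.03   86.51] rot [-3.1413e+00 -1.0000e-03  1.7282e+00] F [-0.54  0.22 -5.49] open 26.9 gf 80.3 guide x -146.00 y 0.88 Ffeed 0.30
move x -0.080 y 0.018 z 1.130 az 0.000
```

View pics/st.png

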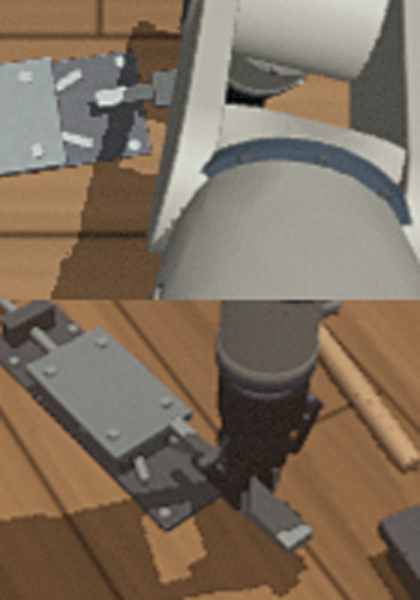

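The tang is held flat and lines up with the tunnel mouth: the tang end is at about (95,98) in the top half, between the lips. I'll check that against the prediction.

```bash
python3 -c "
from h import *
import cv2
for n,o in(('top',(240,160)),('side',(200,140))):
  for z in (86,78):
    print(n,z,((proj(n,w(G,[(-31.3,y+.9,z+8) for y in(-7,7)]+[(-191-.0,y+.9,z+8) for y in (-15,15)]))-o+.5)*3).round(1).tolist())
a=cv2.imread('pics/st.png'); a=np.hstack([cv2.resize(a[60:140,60:200],(800,457),interpolation=2)]);cv2.imwrite('pics/st2.png',a)
b=cv2.imread('pics/st.png')[300:];cv2.imwrite('pics/st3.png',cv2.resize(b[100:280,140:330],(760,590),interpolation=2))
"
```

```text
top 86 [[93.6, 90.4], [96.2, 106.2], [272.8, 53.3], [278.9, 86.9]]
top 78 [[93.4, 91.7], [95.9, 107.3], [271.2, 54.8], [277.3, 88.2]]
side 86 [[180.2, 116.2], [169.0, 123.1], [298.1, 216.4], [273.6, 233.4]]
side 78 [[180.1, 121.5], [169.0, 128.4], [297.4, 221.6], [272.9, 238.5]]
```

View pics/st2.png

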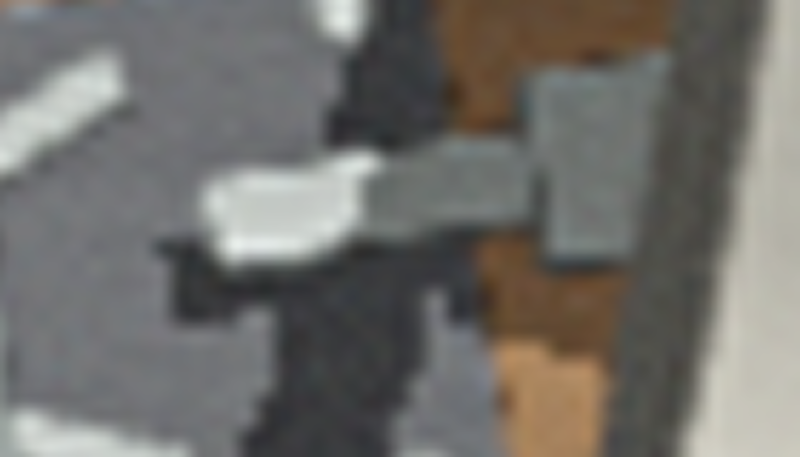

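View pics/st3.png

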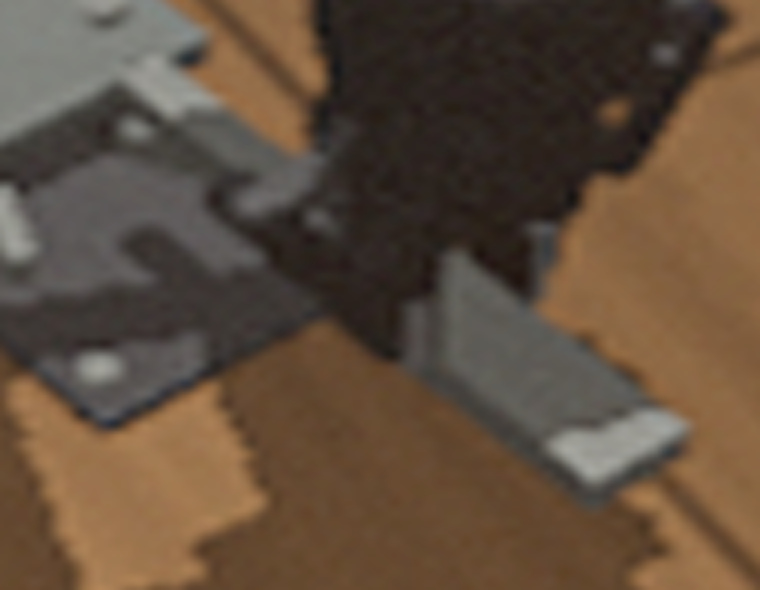

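Both ends match the predicted pose to within about 2 mm, so the blank is level and straight. I'll lower it in front of the mouth and start feeding.

Call:
drive_tool(plan=[{"x": 0,"y": 0.018,"z": 0.4,"ax": 0,"ay": 0,"az": 0,"hand": 10},{"x": 0,"y": 0.018,"z": 0.8,"ax": 0,"ay": 0,"az": 0,"hand": 10},{"x": 0,"y": 0.018,"z": 1.15,"ax": 0,"ay": 0,"az": 0,"hand": 10},{"x": 0,"y": 0.018,"z": 1.33,"ax": 0,"ay": 0,"az": 0,"hand": 10},{"x": 0,"y": 0.018,"z": 1.35,"ax": 0,"ay": 0,"az": 0,"hand": 10},{"x": 0,"y": 0.018,"z": 1.35,"ax": 0,"ay": 0,"az": 0,"hand": 10},{"x": 0.2,"y": 0.018,"z": 1.35,"ax": 0,"ay": 0,"az": 0,"hand": 10},{"x": 0.4,"y": 0.018,"z": 1.35,"ax": 0,"ay": 0,"az": 0,"hand": 10}])

```text
clock: 5.6
eef_pos: [566.3, -121.5, 20.2]
tcp_rot: [3.14, 0.0, 1.728]
contact_force: [0.6, 0.9, -5.3]
opening: 0.318
grasp_force: 80.3
```

```bash
python3 -c "
from h import *
state();t=w(G,[(-43,0,0)])[0]
goal(t[0],t[1],18,G[2])"
```

```text
t 5.60 pos [ 566.35 -121.52   20.17] rot [3.1403e+00 3.0000e-04 1.7277e+00] F [ 0.58  0.9  -5.32] open 27.1 gf 80.3 guide x -128.37 y 0.23 Ffeed 0.79
move x 1.707 y 0.004 z 0.043 az -0.005
```

Call:
drive_tool(plan=[{"x": 0.2,"y": 0,"z": 0.03,"ax": 0,"ay": 0,"az": 0,"hand": 10},{"x": 0.4,"y": 0,"z": 0.03,"ax": 0,"ay": 0,"az": 0,"hand": 10},{"x": 0.6,"y": 0,"z": 0.03,"ax": 0,"ay": 0,"az": 0,"hand": 10},{"x": 0.75,"y": 0,"z": 0.03,"ax": 0,"ay": 0,"az": 0,"hand": 10},{"x": 0.9,"y": 0,"z": 0.03,"ax": 0,"ay": 0,"az": 0,"hand": 10},{"x": 1.0,"y": 0,"z": 0.03,"ax": 0,"ay": 0,"az": 0,"hand": 10}])

```text
clock: 6.2
eef_pos: [558.0, -71.8, 17.9]
tcp_rot: [-3.142, -0.0, 1.729]
contact_force: [-0.2, -0.8, -5.3]
opening: 0.32
grasp_force: 80.3
```

```bash
python3 -c "
from h import *
state();t=w(G,[(-43,0,0)])[0]
goal(t[0],t[1],17.5,G[2])"
```

```text
t 6.20 pos [557.99 -71.82  17.86] rot [-3.1415 -0.      1.7288] F [-0.16 -0.8  -5.33] open 27.3 gf 80.3 guide x -77.97 y 0.69 Ffeed -0.76
move x 0.699 y 0.014 z 0.007 az 0.006
```

Call:
drive_tool(plan=[{"x": 0.12,"y": 0.014,"z": 0,"ax": 0,"ay": 0,"az": 0,"hand": 10},{"x": 0.24,"y": 0.014,"z": 0,"ax": 0,"ay": 0,"az": 0,"hand": 10},{"x": 0.36,"y": 0.014,"z": 0,"ax": 0,"ay": 0,"az": 0,"hand": 10},{"x": 0.48,"y": 0.014,"z": 0,"ax": 0,"ay": 0,"az": 0,"hand": 10},{"x": 0.6,"y": 0.014,"z": 0,"ax": 0,"ay": 0,"az": 0,"hand": 10},{"x": 0.68,"y": 0.014,"z": 0,"ax": 0,"ay": 0,"az": 0,"hand": 10},{"x": 0.68,"y": 0.014,"z": 0.02,"ax": 0,"ay": 0,"az": 0,"hand": 10},{"x": 0.68,"y": 0.014,"z": 0.02,"ax": 0,"ay": 0,"az": 0,"hand": 10}])

```text
clock: 7.0
eef_pos: [553.5, -38.8, 16.8]
tcp_rot: [-3.142, 0.0, 1.729]
contact_force: [-0.3, 0.6, -5.3]
opening: 0.316
grasp_force: 80.3
```

```bash
python3 -c "
from h import *
state()"
```

```text
t 7.00 pos [553.49 -38.84  16.78] rot [-3.1416e+00  1.0000e-04  1.7287e+00] F [-0.26  0.57 -5.3 ] open 27.0 gf 80.3 guide x -44.70 y -0.04 Ffeed 0.60
```

No contact while hanging. I'll set it down, release, lift, back off behind the plain end, and shut the fingers.

Call:
drive_tool(plan=[{"x": 0,"y": 0,"z": 0.01,"ax": 0,"ay": 0,"az": 0,"hand": 10},{"x": 0,"y": 0,"z": 0.01,"ax": 0,"ay": 0,"az": 0,"hand": 36},{"x": 0,"y": 0,"z": 0.01,"ax": 0,"ay": 0,"az": 0,"hand": 45},{"x": 0,"y": 0,"z": 0.01,"ax": 0,"ay": 0,"az": 0,"hand": 45},{"x": 0,"y": 0,"z": -0.3,"ax": 0,"ay": 0,"az": 0,"hand": 45},{"x": 0,"y": 0,"z": -0.8,"ax": 0,"ay": 0,"az": 0,"hand": 45},{"x": -0.7,"y": 0,"z": -1.0,"ax": 0,"ay": 0,"az": 0,"hand": 20},{"x": -1.4,"y": 0,"z": -1.0,"ax": 0,"ay": 0,"az": 0,"hand": 0}], grip_force=60)

```text
clock: 7.8
eef_pos: [566.1, -108.5, 69.0]
tcp_rot: [3.138, 0.001, 1.73]
contact_force: [1.0, 0.2, -0.7]
opening: 0.195
grasp_force: 0.0
```

```bash
python3 -c "
from h import *
import cv2
a=imaging.grab_frame('top')[160:260,230:370,::-1]; b=imaging.grab_frame('side')[140:240,190:330,::-1]
cv2.imwrite('pics/rel.png',cv2.resize(np.vstack([a,b]),None,fx=3,fy=3,interpolation=cv2.INTER_CUBIC))
state();t=w(G,[(-135,0,0)])[0]
goal(t[0],t[1],15,G[2])
print('side plain end pred',((proj('side',w(G,[(-110,y,24) for y in(-15,15)]))-(190,140)+.5)*3).round(1).tolist())"
```

```text
t 7.90 pos [ 566.05 -111.31   67.92] rot [3.1387e+00 1.9000e-03 1.7262e+00] F [-0.34  0.48 -0.54] open 1.7 gf 0.0 guide x -118.24 y -1.07 Ffeed 0.53
move x -0.335 y -0.021 z 1.058 az -0.019
side plain end pred [[266.7, 205.4], [243.5, 220.9]]
```

View pics/rel.png

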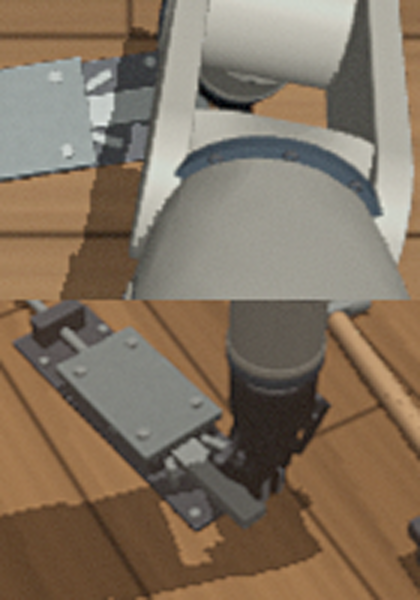

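The blank lies in the guide with its body entering between the lips. Its plain end, at about (254,212) in the lower half, matches the prediction. Next I go behind and down.

Call:
drive_tool(plan=[{"x": -0.4,"y": -0.02,"z": 0,"ax": 0,"ay": 0,"az": 0,"hand": 0},{"x": -0.42,"y": -0.02,"z": 0.3,"ax": 0,"ay": 0,"az": 0,"hand": 0},{"x": -0.42,"y": -0.02,"z": 0.7,"ax": 0,"ay": 0,"az": 0,"hand": 0},{"x": -0.42,"y": -0.02,"z": 1.0,"ax": 0,"ay": 0,"az": 0,"hand": 0},{"x": -0.42,"y": -0.02,"z": 1.05,"ax": 0,"ay": 0,"az": 0,"hand": 0},{"x": -0.42,"y": -0.02,"z": 1.05,"ax": 0,"ay": 0,"az": 0,"hand": 0},{"x": -0.42,"y": -0.02,"z": 1.05,"ax": 0,"ay": 0,"az": 0,"hand": 0}])

```text
clock: 8.6
eef_pos: [567.1, -128.6, 14.7]
tcp_rot: [3.141, 0.0, 1.729]
contact_force: [-0.7, -0.2, -0.1]
opening: 0.0
grasp_force: 0.0
```

```bash
python3 -c "
from h import *
state();t=w(G,[(-125,0,0)])[0]
goal(t[0],t[1],15,G[2])"
```

```text
t 8.60 pos [ 567.11 -128.63   14.67] rot [3.1412e+00 1.0000e-04 1.7287e+00] F [-0.65 -0.17 -0.1 ] open 0.0 gf 0.0 guide x -135.51 y 0.59 Ffeed -0.07
move x 0.210 y 0.012 z -0.007 az 0.005
```

Call:
drive_tool(plan=[{"x": 0.2,"y": 0.01,"z": 0,"ax": 0,"ay": 0,"az": 0,"hand": 0},{"x": 0.3,"y": 0.01,"z": 0,"ax": 0,"ay": 0,"az": 0,"hand": 0},{"x": 0.45,"y": 0.01,"z": 0,"ax": 0,"ay": 0,"az": 0,"hand": 0},{"x": 0.6,"y": 0.01,"z": 0,"ax": 0,"ay": 0,"az": 0,"hand": 0},{"x": 0.7,"y": 0.01,"z": 0,"ax": 0,"ay": 0,"az": 0,"hand": 0},{"x": 0.8,"y": 0.01,"z": 0,"ax": 0,"ay": 0,"az": 0,"hand": 0},{"x": 0.85,"y": 0.01,"z": 0,"ax": 0,"ay": 0,"az": 0,"hand": 0},{"x": 0.9,"y": 0.01,"z": 0,"ax": 0,"ay": 0,"az": 0,"hand": 0}])

```text
clock: 9.4
eef_pos: [560.5, -84.3, 14.6]
tcp_rot: [3.141, 0.0, 1.729]
contact_force: [0.6, -3.8, 2.9]
opening: 0.004
grasp_force: 2.5
```

```bash
python3 -c "
from h import *
state();t=w(G,[(-66,0,0)])[0]
goal(t[0],t[1],15,G[2])"
```

```text
t 9.40 pos [560.54 -84.35  14.63] rot [3.1409e+00 4.0000e-04 1.7286e+00] F [ 0.63 -3.8   2.93] open 0.3 gf 2.5 guide x -90.75 y 0.13 Ffeed -3.86
move x 0.495 y 0.003 z -0.007 az 0.004
```

Call:
drive_tool(plan=[{"x": 0.06,"y": 0,"z": 0,"ax": 0,"ay": 0,"az": 0,"hand": 0},{"x": 0.14,"y": 0,"z": 0,"ax": 0,"ay": 0,"az": 0,"hand": 0},{"x": 0.22,"y": 0,"z": 0,"ax": 0,"ay": 0,"az": 0,"hand": 0},{"x": 0.3,"y": 0,"z": 0,"ax": 0,"ay": 0,"az": 0,"hand": 0},{"x": 0.36,"y": 0,"z": 0,"ax": 0,"ay": 0,"az": 0,"hand": 0},{"x": 0.4,"y": 0,"z": 0,"ax": 0,"ay": 0,"az": 0,"hand": 0},{"x": 0.42,"y": 0,"z": 0,"ax": 0,"ay": 0,"az": 0,"hand": 0},{"x": 0.44,"y": 0,"z": 0,"ax": 0,"ay": 0,"az": 0,"hand": 0}])

```text
clock: 10.2
eef_pos: [556.8, -62.7, 14.4]
tcp_rot: [3.141, 0.0, 1.728]
contact_force: [1.1, -4.3, 4.3]
opening: 0.002
grasp_force: 2.6
```

```bash
python3 -c "
from h import *
state()"
```

```text
t 10.20 pos [556.82 -62.73  14.41] rot [3.1415e+00 1.0000e-04 1.7284e+00] F [ 1.11 -4.32  4.32] open 0.2 gf 2.6 guide x -68.81 y 0.43 Ffeed -4.44
```

Call:
drive_tool(plan=[{"x": 0.01,"y": 0,"z": -0.008,"ax": 0,"ay": 0,"az": 0,"hand": 0},{"x": 0.02,"y": 0,"z": -0.008,"ax": 0,"ay": 0,"az": 0,"hand": 0},{"x": 0.03,"y": 0,"z": -0.008,"ax": 0,"ay": 0,"az": 0,"hand": 0},{"x": 0.04,"y": 0,"z": -0.008,"ax": 0,"ay": 0,"az": 0,"hand": 0},{"x": 0.05,"y": 0,"z": -0.008,"ax": 0,"ay": 0,"az": 0,"hand": 0},{"x": 0.06,"y": 0,"z": -0.008,"ax": 0,"ay": 0,"az": 0,"hand": 0}])

```text
clock: 10.8
eef_pos: [555.9, -59.5, 14.5]
tcp_rot: [-3.141, -0.0, 1.728]
contact_force: [0.9, -1.9, -2.1]
opening: 0.002
grasp_force: 1.1
```

Call:
drive_tool(plan=[{"x": 0.01,"y": 0,"z": 0,"ax": 0,"ay": 0,"az": 0,"hand": 0},{"x": 0.02,"y": 0,"z": 0,"ax": 0,"ay": 0,"az": 0,"hand": 0},{"x": 0.03,"y": 0,"z": 0,"ax": 0,"ay": 0,"az": 0,"hand": 0},{"x": 0.04,"y": 0,"z": 0,"ax": 0,"ay": 0,"az": 0,"hand": 0},{"x": 0.05,"y": 0,"z": 0,"ax": 0,"ay": 0,"az": 0,"hand": 0},{"x": 0.06,"y": 0,"z": 0,"ax": 0,"ay": 0,"az": 0,"hand": 0}])

```text
clock: 11.4
eef_pos: [555.8, -56.7, 14.8]
tcp_rot: [-3.142, 0.0, 1.728]
contact_force: [-0.3, -1.8, -0.9]
opening: 0.003
grasp_force: 1.1
```

Call:
drive_tool(plan=[{"x": 0.01,"y": 0,"z": 0,"ax": 0,"ay": 0,"az": 0,"hand": 0},{"x": 0.02,"y": 0,"z": 0,"ax": 0,"ay": 0,"az": 0,"hand": 0},{"x": 0.03,"y": 0,"z": 0,"ax": 0,"ay": 0,"az": 0,"hand": 0},{"x": 0.04,"y": 0,"z": 0,"ax": 0,"ay": 0,"az": 0,"hand": 0},{"x": 0.05,"y": 0,"z": 0,"ax": 0,"ay": 0,"az": 0,"hand": 0}])

```text
clock: 11.9
eef_pos: [555.4, -54.2, 14.7]
tcp_rot: [-3.142, 0.0, 1.728]
contact_force: [1.0, -1.4, -2.6]
opening: 0.005
grasp_force: 1.1
```

Call:
drive_tool(plan=[{"x": 0.01,"y": 0,"z": 0,"ax": 0,"ay": 0,"az": 0,"hand": 0},{"x": 0.02,"y": 0,"z": 0,"ax": 0,"ay": 0,"az": 0,"hand": 0},{"x": 0.03,"y": 0,"z": 0,"ax": 0,"ay": 0,"az": 0,"hand": 0},{"x": 0.04,"y": 0,"z": 0,"ax": 0,"ay": 0,"az": 0,"hand": 0},{"x": 0.05,"y": 0,"z": 0,"ax": 0,"ay": 0,"az": 0,"hand": 0}])

```text
clock: 12.4
eef_pos: [555.0, -51.8, 14.8]
tcp_rot: [3.142, -0.0, 1.728]
contact_force: [0.7, -2.6, -2.1]
opening: -0.001
grasp_force: 1.1
```

Call:
drive_tool(plan=[{"x": 0.01,"y": 0,"z": 0,"ax": 0,"ay": 0,"az": 0,"hand": 0},{"x": 0.02,"y": 0,"z": 0,"ax": 0,"ay": 0,"az": 0,"hand": 0},{"x": 0.03,"y": 0,"z": 0,"ax": 0,"ay": 0,"az": 0,"hand": 0},{"x": 0.04,"y": 0,"z": 0,"ax": 0,"ay": 0,"az": 0,"hand": 0},{"x": 0.05,"y": 0,"z": 0,"ax": 0,"ay": 0,"az": 0,"hand": 0}])

```text
clock: 12.9
eef_pos: [554.6, -49.3, 14.7]
tcp_rot: [3.142, 0.0, 1.728]
contact_force: [0.3, -2.5, -1.2]
opening: 0.001
grasp_force: 1.1
```

Call:
drive_tool(plan=[{"x": 0.01,"y": 0,"z": 0,"ax": 0,"ay": 0,"az": 0,"hand": 0},{"x": 0.02,"y": 0,"z": 0,"ax": 0,"ay": 0,"az": 0,"hand": 0},{"x": 0.03,"y": 0,"z": 0,"ax": 0,"ay": 0,"az": 0,"hand": 0},{"x": 0.04,"y": 0,"z": 0,"ax": 0,"ay": 0,"az": 0,"hand": 0},{"x": 0.05,"y": 0,"z": 0,"ax": 0,"ay": 0,"az": 0,"hand": 0}])

```text
clock: 13.4
eef_pos: [554.2, -46.8, 14.8]
tcp_rot: [-3.142, 0.0, 1.728]
contact_force: [0.7, -2.4, -2.7]
opening: -0.003
grasp_force: 1.1
```

Call:
drive_tool(plan=[{"x": 0.01,"y": 0,"z": 0,"ax": 0,"ay": 0,"az": 0,"hand": 0},{"x": 0.02,"y": 0,"z": 0,"ax": 0,"ay": 0,"az": 0,"hand": 0},{"x": 0.03,"y": 0,"z": 0,"ax": 0,"ay": 0,"az": 0,"hand": 0},{"x": 0.04,"y": 0,"z": 0,"ax": 0,"ay": 0,"az": 0,"hand": 0},{"x": 0.05,"y": 0,"z": 0,"ax": 0,"ay": 0,"az": 0,"hand": 0}])

```text
clock: 13.9
eef_pos: [553.8, -44.4, 14.7]
tcp_rot: [-3.142, -0.0, 1.728]
contact_force: [1.0, -2.4, -1.1]
opening: 0.002
grasp_force: 1.1
```

Call:
drive_tool(plan=[{"x": 0.01,"y": 0,"z": 0,"ax": 0,"ay": 0,"az": 0,"hand": 0},{"x": 0.02,"y": 0,"z": 0,"ax": 0,"ay": 0,"az": 0,"hand": 0},{"x": 0.03,"y": 0,"z": 0,"ax": 0,"ay": 0,"az": 0,"hand": 0},{"x": 0.04,"y": 0,"z": 0,"ax": 0,"ay": 0,"az": 0,"hand": 0},{"x": 0.05,"y": 0,"z": 0,"ax": 0,"ay": 0,"az": 0,"hand": 0}])

```text
clock: 14.4
eef_pos: [553.4, -41.9, 14.8]
tcp_rot: [-3.142, -0.0, 1.728]
contact_force: [-0.4, -1.4, -1.2]
opening: -0.001
grasp_force: 1.1
```

Call:
drive_tool(plan=[{"x": 0.01,"y": 0,"z": 0,"ax": 0,"ay": 0,"az": 0,"hand": 0},{"x": 0.02,"y": 0,"z": 0,"ax": 0,"ay": 0,"az": 0,"hand": 0},{"x": 0.03,"y": 0,"z": 0,"ax": 0,"ay": 0,"az": 0,"hand": 0},{"x": 0.04,"y": 0,"z": 0,"ax": 0,"ay": 0,"az": 0,"hand": 0},{"x": 0.05,"y": 0,"z": 0,"ax": 0,"ay": 0,"az": 0,"hand": 0}])

```text
clock: 14.9
eef_pos: [553.0, -39.5, 14.7]
tcp_rot: [-3.142, -0.0, 1.728]
contact_force: [1.2, -3.3, -2.0]
opening: 0.0
grasp_force: 1.1
```

Call:
drive_tool(plan=[{"x": 0.01,"y": 0,"z": 0,"ax": 0,"ay": 0,"az": 0,"hand": 0},{"x": 0.02,"y": 0,"z": 0,"ax": 0,"ay": 0,"az": 0,"hand": 0},{"x": 0.03,"y": 0,"z": 0,"ax": 0,"ay": 0,"az": 0,"hand": 0},{"x": 0.04,"y": 0,"z": 0,"ax": 0,"ay": 0,"az": 0,"hand": 0}])

```text
clock: 15.3
eef_pos: [552.7, -37.5, 14.8]
tcp_rot: [3.142, 0.0, 1.728]
contact_force: [0.3, -2.3, -1.6]
opening: -0.006
grasp_force: 1.1
```

Call:
drive_tool(plan=[{"x": 0.01,"y": 0,"z": 0,"ax": 0,"ay": 0,"az": 0,"hand": 0},{"x": 0.02,"y": 0,"z": 0,"ax": 0,"ay": 0,"az": 0,"hand": 0},{"x": 0.03,"y": 0,"z": 0,"ax": 0,"ay": 0,"az": 0,"hand": 0},{"x": 0.04,"y": 0,"z": 0,"ax": 0,"ay": 0,"az": 0,"hand": 0}])

```text
clock: 15.7
eef_pos: [552.4, -35.5, 14.7]
tcp_rot: [-3.142, -0.0, 1.728]
contact_force: [1.2, -2.7, -1.4]
opening: 0.002
grasp_force: 1.1
```

Call:
drive_tool(plan=[{"x": 0.01,"y": 0,"z": 0,"ax": 0,"ay": 0,"az": 0,"hand": 0},{"x": 0.02,"y": 0,"z": 0,"ax": 0,"ay": 0,"az": 0,"hand": 0},{"x": 0.03,"y": 0,"z": 0,"ax": 0,"ay": 0,"az": 0,"hand": 0},{"x": 0.04,"y": 0,"z": 0,"ax": 0,"ay": 0,"az": 0,"hand": 0}])

```text
clock: 16.1
eef_pos: [552.1, -33.5, 14.7]
tcp_rot: [-3.142, 0.0, 1.728]
contact_force: [0.2, -2.2, -0.6]
opening: -0.0
grasp_force: 1.1
```

Call:
drive_tool(plan=[{"x": 0.01,"y": 0,"z": 0,"ax": 0,"ay": 0,"az": 0,"hand": 0},{"x": 0.02,"y": 0,"z": 0,"ax": 0,"ay": 0,"az": 0,"hand": 0},{"x": 0.03,"y": 0,"z": 0,"ax": 0,"ay": 0,"az": 0,"hand": 0},{"x": 0.04,"y": 0,"z": 0,"ax": 0,"ay": 0,"az": 0,"hand": 0}])

```text
clock: 16.5
eef_pos: [551.8, -31.5, 14.8]
tcp_rot: [-3.142, -0.0, 1.728]
contact_force: [1.1, -1.6, -1.0]
opening: 0.004
grasp_force: 1.1
```

Call:
drive_tool(plan=[{"x": 0.01,"y": 0,"z": 0,"ax": 0,"ay": 0,"az": 0,"hand": 0},{"x": 0.02,"y": 0,"z": 0,"ax": 0,"ay": 0,"az": 0,"hand": 0},{"x": 0.03,"y": 0,"z": 0,"ax": 0,"ay": 0,"az": 0,"hand": 0},{"x": 0.04,"y": 0,"z": 0,"ax": 0,"ay": 0,"az": 0,"hand": 0}])

```text
clock: 16.9
eef_pos: [551.5, -29.5, 14.8]
tcp_rot: [3.142, 0.0, 1.728]
contact_force: [0.6, -2.7, -1.1]
opening: -0.001
grasp_force: 1.1
```

Call:
drive_tool(plan=[{"x": 0.01,"y": 0,"z": 0,"ax": 0,"ay": 0,"az": 0,"hand": 0},{"x": 0.02,"y": 0,"z": 0,"ax": 0,"ay": 0,"az": 0,"hand": 0},{"x": 0.03,"y": 0,"z": 0,"ax": 0,"ay": 0,"az": 0,"hand": 0},{"x": 0.04,"y": 0,"z": 0,"ax": 0,"ay": 0,"az": 0,"hand": 0}])

```text
clock: 17.3
eef_pos: [551.2, -27.6, 14.7]
tcp_rot: [3.142, 0.0, 1.728]
contact_force: [0.5, -2.5, -1.4]
opening: -0.0
grasp_force: 1.1
```

Call:
drive_tool(plan=[{"x": 0.01,"y": 0,"z": 0,"ax": 0,"ay": 0,"az": 0,"hand": 0},{"x": 0.02,"y": 0,"z": 0,"ax": 0,"ay": 0,"az": 0,"hand": 0},{"x": 0.03,"y": 0,"z": 0,"ax": 0,"ay": 0,"az": 0,"hand": 0},{"x": 0.03,"y": 0,"z": 0,"ax": 0,"ay": 0,"az": 0,"hand": 0}])

```text
clock: 17.7
eef_pos: [551.0, -26.2, 14.8]
tcp_rot: [3.141, 0.0, 1.728]
contact_force: [1.1, -3.8, -0.8]
opening: -0.0
grasp_force: 1.9
```

Force and pad reading have both stepped up, so this is probably first touch. One more millimetre to confirm.

Call:
drive_tool(plan=[{"x": 0.01,"y": 0,"z": 0,"ax": 0,"ay": 0,"az": 0,"hand": 0},{"x": 0.02,"y": 0,"z": 0,"ax": 0,"ay": 0,"az": 0,"hand": 0},{"x": 0.02,"y": 0,"z": 0,"ax": 0,"ay": 0,"az": 0,"hand": 0}])

```text
clock: 18.0
eef_pos: [550.8, -25.2, 14.8]
tcp_rot: [3.142, 0.0, 1.728]
contact_force: [0.8, -4.6, -1.8]
opening: -0.002
grasp_force: 2.2
```

```bash
python3 -c "
from h import *
state()"
```

```text
t 18.00 pos [550.81 -25.17  14.75] rot [3.1415e+00 1.0000e-04 1.7285e+00] F [ 0.77 -4.63 -1.82] open -0.2 gf 2.2 guide x -30.78 y 0.47 Ffeed -4.69
```

Confirmed: the feed force rose from about 2.2 to 4.7 N, with the pad compressed about 2 mm. I'll back off slowly, then lift away.

Call:
drive_tool(plan=[{"x": -0.008,"y": 0,"z": 0,"ax": 0,"ay": 0,"az": 0,"hand": 0},{"x": -0.016,"y": 0,"z": 0,"ax": 0,"ay": 0,"az": 0,"hand": 0},{"x": -0.024,"y": 0,"z": 0,"ax": 0,"ay": 0,"az": 0,"hand": 0},{"x": -0.032,"y": 0,"z": 0,"ax": 0,"ay": 0,"az": 0,"hand": 0},{"x": -0.04,"y": 0,"z": 0,"ax": 0,"ay": 0,"az": 0,"hand": 0},{"x": -0.05,"y": 0,"z": 0,"ax": 0,"ay": 0,"az": 0,"hand": 0},{"x": -0.06,"y": 0,"z": 0,"ax": 0,"ay": 0,"az": 0,"hand": 0},{"x": -0.07,"y": 0,"z": 0,"ax": 0,"ay": 0,"az": 0,"hand": 0}])

```text
clock: 18.8
eef_pos: [551.3, -28.6, 14.8]
tcp_rot: [-3.142, -0.0, 1.728]
contact_force: [-0.1, -0.4, -0.2]
opening: 0.002
grasp_force: 0.0
```

Call:
drive_tool(plan=[{"x": -0.1,"y": 0,"z": 0,"ax": 0,"ay": 0,"az": 0,"hand": 0},{"x": -0.2,"y": 0,"z": 0,"ax": 0,"ay": 0,"az": 0,"hand": 0},{"x": -0.4,"y": 0,"z": 0,"ax": 0,"ay": 0,"az": 0,"hand": 0},{"x": -0.5,"y": 0,"z": -0.5,"ax": 0,"ay": 0,"az": 0,"hand": 0},{"x": -0.8,"y": 0,"z": -1.2,"ax": 0,"ay": 0,"az": 0,"hand": 0},{"x": -1.5,"y": 0,"z": -2.0,"ax": 0,"ay": 0,"az": 0,"hand": 0},{"x": -2.3,"y": 0,"z": -2.5,"ax": 0,"ay": 0,"az": 0,"hand": 0},{"x": -3.0,"y": 0,"z": -2.8,"ax": 0,"ay": 0,"az": 0,"hand": 0}])

```text
clock: 19.6
eef_pos: [576.2, -179.6, 157.9]
tcp_rot: [3.138, 0.002, 1.728]
contact_force: [0.7, -0.4, 0.1]
opening: 0.001
grasp_force: 0.0
```

```bash
python3 -c "
from h import *
import cv2
a=imaging.grab_frame('top')[170:236,166:298,::-1]; b=imaging.grab_frame('side')[125:225,185:285,::-1]
a=cv2.resize(a,None,fx=4,fy=4,interpolation=2); b=cv2.resize(b,None,fx=3.3,fy=3.3,interpolation=2)
o=np.zeros((a.shape[0]+b.shape[0],a.shape[1],3),np.uint8); o[:a.shape[0]]=a; o[a.shape[0]:,:b.shape[1]]=b
cv2.imwrite('pics/fin.png',o); state()"
```

```text
t 19.70 pos [ 577.13 -181.8   157.86] rot [3.1362 0.0039 1.7252] F [ 0.33 -0.18 -0.25] open -0.2 gf 0.0 guide x -189.60 y -0.97 Ffeed -0.23
```

View pics/fin.png

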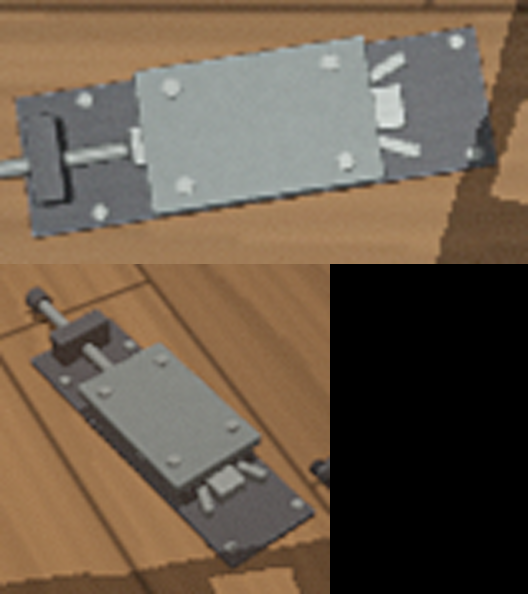

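The blank lies flat and straight in the tunnel. About 20 mm of its plain end shows between the lips, at about (390,107) in the top half, and the robot is clear. Handing in.

```bash
python3 -c "
from rig import r
print(r.sign_off())"
```

```text
the job is handed in; nothing more can be done
None
```

The blank lies flat in the tunnel with about 20 mm of its plain end showing; its tang end met the sprung pad by feel and pressed it in about 2 mm (feed force about 4.7 N), the hand was then backed off slowly, and the job was handed in at 19.7 s, though contact with the pad after backing off could not be seen directly.

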